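# Load the curing tray and hold the lamp's dead-man paddle

### The job

Stand the plain round coupler and the stepped square adapter upright on the floor of the curing tray, in the room left beside the plug that already stands there, so that all three fit in one row, and let go of them. Then press the hand control's sprung dead-man paddle down to about half of its travel, where the lamp runs, and keep it there: the program finishes while still holding it. Never push the paddle right down to its stop, which trips the lamp, and leave the other prints and tools where they are.

Things in the scene. Friction and masses are not known exactly. Their poses are not given: they have to be found in the camera images.
- tray: Fixed dark steel open tray. Origin: centre of its underside, on the bench; z up. Inside 50 mm (its x) by 134 mm (its y), walls 4 mm thick, floor 6 mm and rim 32 mm above the bench. The row of parts runs along its y. With it goes a grey lamp bar, 150 mm long, 80 mm high, parallel to its y, from x = -87 to -113 mm.
- plug: White printed part already standing in the tray against (within 3 mm of) its +y end wall: round, foot 36 mm diameter and 30 mm high, neck 26 mm diameter, rounded top 60 mm high. Loose, 60 g. Origin: centre of its underside, on the tray floor. It stays in the tray.
- coupler: White printed plain round cylinder with flat top (a dark disc on it) and thin rings round the lower half, 44 mm diameter, 70 mm high, about 70 g, foot edge bevelled 2 mm, loose and standing on the bench. Origin: centre of its underside, z up.
- adapter: White printed square part in two steps: lower block 42 x 42 mm up to 40 mm high (its lowest 6 mm only 37 x 37 mm), upper block 32 x 32 mm from there to the top at 70 mm, a dark disc on top; about 70 g, loose and standing on the bench. Origin: centre of its underside, z up, x and y square to its faces.
- control: Hand control bolted to the bench: grey base 170 mm (x) by 85 mm (y) by 30 mm high, carrying at its +x end two 8 mm cheeks up to 67 mm high with the hinge of the dead-man paddle between them. Origin: centre of the base's underside, on the bench; z up. The paddle reaches from the hinge towards -x and slopes up away from it.
- paddle_hinge (a point): Hinge axis of the paddle (along the control's y): 60 mm towards +x from the control's origin and 55 mm above the bench. Its axes are those of the control.
- pad_top (a point): Centre of the upper face of the black rubber pad (46 x 46 mm, 10 mm thick) at the paddle's end: 100 mm from the hinge axis along the paddle, 11 mm above it square to the paddle. The paddle slopes up by 0.50 rad at rest; the point is then about 113 mm above the bench, and 92 mm at half travel.
- paddle (a joint): Angle of the paddle (rad): 0 released, grows as it is pressed down, stop at 0.46 rad; half travel is 0.23 rad (pad about 21 mm lower than at rest). It springs back when let go: about 3 N on the pad start it, 6.5 N hold it at half travel, 10 N at the stop.
- grip: Bystander: white printed tall waisted handle with domed top, 38 mm diameter, 108 mm high, standing. Origin: centre of its underside.
- collar: Bystander: white printed short open ring, 52 mm outside diameter, 36 mm bore, 30 mm high. Origin: centre of its underside.
- marker: Bystander: grey marker pen with blue cap, 135 mm long, 13 mm thick, lying along its x. Origin: under its middle.
- screwdriver: Bystander: screwdriver lying along its x, beyond the standing prints. Origin: its underside.
- nozzle0: Bystander: small white printed stepped pin, foot 28 mm diameter, 36 mm high, standing on the left. Origin: centre of its underside.
- nozzle1: Bystander: another such pin, standing on the right.

How it is judged:
By the outcome, as a careful person would: the job done as asked, in the order asked, and still so for the second after the job is handed in, while the arm keeps its last pose, push and grip.
It also fails if it takes over 61 s, if anything falls off the work surface, if the arm or the gripper's body presses on something with over 40 N, if the wrist force passes 120 N, or if a joint passes its speed limit or range.

### The arm

A 7-joint arm with a two-finger parallel gripper is mounted at the origin on the work surface. World frame = base frame: x ahead of the robot, y to its left, z up, the work surface at z = 0. Lengths are in m, angles in rad, forces in N, time in s.
With the tool pointing down it reaches from about 0.375 to 0.925 m from the base axis. Payload 3.1 kg.
Tool frame: the origin (TCP) lies on the centre line of the jaws, within the pads' length; the fingertips stand 14 mm ahead of it and the grasp point (between the pads) lies 5 mm behind it; z points along the fingers, y is the line along which they close (so a half turn about z gives the same grasp; the last joint's range is limited). The gripper opens to 85 mm and grips with 20 to 120 N. Pads are 22 mm wide; open, the fingers measure 114 mm over their backs; the gripper's body (76 mm by 85 mm) begins 54 mm behind the grasp point. The pads swing forward as they close: fully open they stand 13 mm farther back than shut.
Start: joints at [-1.319, 0.383, 0.044, 1.598, -0.018, 1.161, -0.05], TCP at [0.223, 0.611, 0.245] pointing down, gripper open.
Joint ranges: [-2.61, 2.61], [-0.41, 2.15], [-1.48, 1.57], [0, 2.5], [-1.57, 4.71], [0.05, 1.97], [-2.85, 2.85]. Speed limits (rad/s): [2.79, 2.79, 3.14, 3.14, 3.14, 3.14, 3.14].

### API

Orientations are given as a unit quaternion [x, y, z, w].
In Python, from bench import ctrl gives the robot as it stands. Calls block until the motion is done:
- ctrl.move_ptp(position, orientation): joint-space move of the TCP to a pose.
- ctrl.movel(position, orientation=None, speed=0.15): straight line of the TCP; orientation=None keeps the orientation; speed is the mean speed in m/s.
- ctrl.move_j(angles): joint-space move.
- ctrl.move_gripper(opening, effort=None): finger opening in m; effort is the grip in N (None keeps the last); returns when the fingers have stopped.
- ctrl.pause(seconds).
- ctrl.inverse_kinematics(position, orientation): joint angles nearest the present ones, or None.
- ctrl.read_camera(name): name is "side" or "top" or "wrist"; returns (picture, depth): 400x640x3 uint8, red, green, blue; 400x640 float32, m along the optical axis (not along the pixel's ray), 0 where there is no reading.
- ctrl.camera_params(name): a dict with "K" (3x3 intrinsics, pixels), "camera_from_world" (4x4, takes a point from world to camera coordinates). Camera axes: x right, y down, z forward; pixel columns grow to the right and rows downward; lengths in m; the calibration is good to about 2 mm. A picture is of the moment at which its call begins: read the wrist's pose just before it. camera_params takes no time and is no camera call; for the wrist camera it gives the pose at the moment of the call.
A pose or a line that the arm cannot do raises ctrl.MotionError and nothing moves.
- ctrl.sign_off(): hands the job in; it is judged then, once.
Trained networks look in the newest picture that a camera, given by its name, has taken for a name from the list of things; names that differ only in an ending like _2 or _b are one class to them, and where a whole thing is asked for, a point or a joint stands for the part that bears it (a point fixed in the world has none). Each returns a list of dicts, best first, with "score" (0 to 1); they miss things now and then, are a little off and sometimes report something else, mostly with a low value. They report only what shows in the picture. A call takes as long as a camera call.
- ctrl.look_for(camera, name): "rect" ([left, top, right, bottom] in pixels, round what is visible of it).
- ctrl.outline_of(camera, name): "region" (400x640 bool, what is visible of it) and "rect" ([left, top, right, bottom] in pixels, round what is visible of it).
Readings, each from a call of its own:
- ctrl.read_time_s(): time.
- ctrl.read_qpos(): joint angles.
- ctrl.read_joint_vel(): joint speeds.
- ctrl.read_effort(): joint torques, N m.
- ctrl.read_eef_pos(): TCP position.
- ctrl.read_tcp_rot(): TCP orientation.
- ctrl.read_ft_force(): force on the tool from outside, world axes, zero at the start.
- ctrl.read_ft_torque(): the same for the moment, N m.
- ctrl.read_finger_gap(): finger opening in m.
- ctrl.read_grasp_force(): force on a finger pad.
Only numpy, scipy, OpenCV 4.12 (cv2) and the standard library are available. Lean on these libraries where they do the work, as an engineer would, in place of code of your own. Each camera call takes 0.05 s, during which the arm holds its last target. There are 200 camera calls.

## Working session

There is one attempt and no reset: what is moved stays moved. The work goes in short steps, each a Python script; the robot and the scene stay as the last script left them, time stands still between calls to the robot, and variables do not carry over. Pictures are saved under pics/ and viewed, at most 10 in all, crops included, and the job is handed in when it is done.

```bash
ls; mkdir -p pics; cat > h.py <<'E'
import numpy as np, cv2
from bench import ctrl
def cam(name):
    p=ctrl.camera_params(name); im,d=ctrl.read_camera(name)
    return im,d,np.array(p["K"]),np.array(p["camera_from_world"])
def cloud(d,K,T):
    v,u=np.mgrid[:400,:640]
    c=np.stack([(u-K[0,2])/K[0,0]*d,(v-K[1,2])/K[1,1]*d,d],-1)
    R,t=T[:3,:3],T[:3,3]
    return (c-t)@R
def save(n,im): cv2.imwrite(f"pics/{n}.png",im[...,::-1])
E
python3 - <<'E'
from h import *
names="tray plug coupler adapter control paddle grip collar marker screwdriver nozzle0".split()
ims=[]
for c in("top","side"):
    im,d,K,T=cam(c); P=cloud(d,K,T); np.savez(c+".npz",im=im,d=d,K=K,T=T)
    save(c,im)
    print(c,np.round(np.linalg.inv(T)[:3,3],3))
    for n in names:
        for r in ctrl.outline_of(c,n)[:2]:
            m=r["region"]&(d>0); q=P[m]
            if len(q)==0: continue
            hi=q[q[:,2]>q[:,2].max()-.006]
            print(c,n,round(r["score"],2),r["rect"],np.round(np.percentile(q,2,0),3),np.round(np.percentile(q,98,0),3),"top",np.round(hi.mean(0),3))
print(ctrl.read_time_s(),ctrl.read_tcp_rot())
E
```

```text
bench.py
pics
top [ 4.410e-01 -1.000e-03  1.075e+00]
top tray 0.68 [416.0, 177.4, 501.4, 255.8] [ 0.475 -0.37   0.003] [ 0.629 -0.219  0.084] top [ 0.497 -0.311  0.083]
top plug 0.54 [417.6, 195.9, 436.8, 214.9] [ 0.563 -0.256  0.014] [ 0.596 -0.225  0.069] top [ 0.58  -0.241  0.067]
top plug 0.23 [317.9, 93.3, 335.5, 175.2] [ 0.664 -0.039  0.002] [0.849 0.004 0.029] top [ 0.804 -0.023  0.027]
top coupler 0.83 [341.7, 176.3, 363.9, 200.4] [ 0.6   -0.088  0.014] [ 0.639 -0.049  0.075] top [ 0.621 -0.069  0.073]
top adapter 0.71 [357.3, 261.9, 374.5, 283.6] [ 0.417 -0.117  0.038] [ 0.454 -0.076  0.075] top [ 0.436 -0.096  0.073]
top adapter 0.46 [163.6, 193.7, 188.4, 242.3] [0.507 0.288 0.06 ] [0.609 0.332 0.124] top [0.512 0.31  0.124]
top control 0.67 [165.8, 187.0, 208.1, 259.8] [0.47  0.267 0.01 ] [0.632 0.351 0.122] top [0.512 0.31  0.124]
top paddle 0.71 [161.6, 194.3, 190.0, 242.2] [0.507 0.288 0.063] [0.607 0.331 0.124] top [0.512 0.31  0.124]
top grip 0.88 [275.2, 185.5, 291.1, 210.6] [0.58  0.075 0.017] [0.613 0.109 0.108] top [0.599 0.093 0.106]
top grip 0.73 [318.7, 95.0, 3
[... 1782 characters left out ...]
74 0.   ] [0.634 0.196 0.105] top [0.601 0.088 0.104]
side collar 0.82 [238.6, 219.8, 264.6, 247.0] [0.445 0.042 0.   ] [0.494 0.088 0.031] top [0.467 0.064 0.029]
side collar 0.49 [313.9, 238.0, 337.3, 277.1] [ 0.603 -0.091  0.004] [ 0.643 -0.052  0.072] top [ 0.623 -0.071  0.07 ]
side marker 0.94 [255.9, 246.0, 317.1, 254.8] [ 0.482 -0.001  0.002] [0.607 0.01  0.015] top [0.55  0.005 0.012]
side screwdriver 0.58 [344.7, 244.5, 431.8, 256.6] [ 0.682 -0.042  0.005] [0.85  0.001 0.026] top [ 0.806 -0.026  0.024]
side nozzle0 0.44 [353.5, 190.9, 361.2, 205.8] [ 0.73   0.196 -0.   ] [0.753 0.246 0.036] top [0.742 0.207 0.034]
1.2 [ 1.73989749e-01  9.84747464e-01 -3.73970716e-06  6.26384084e-06]
```

```bash
python3 - <<'E'
import cv2
a=cv2.imread("pics/top.png");b=cv2.imread("pics/side.png")
cv2.imwrite("pics/topc.png",cv2.resize(a[80:300,150:520],None,fx=2.1,fy=2.1,interpolation=cv2.INTER_CUBIC))
cv2.imwrite("pics/sidec.png",cv2.resize(b[140:400,190:450],None,fx=2.2,fy=2.2,interpolation=cv2.INTER_CUBIC))
E
```

```text
(no output)
```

View pics/topc.png

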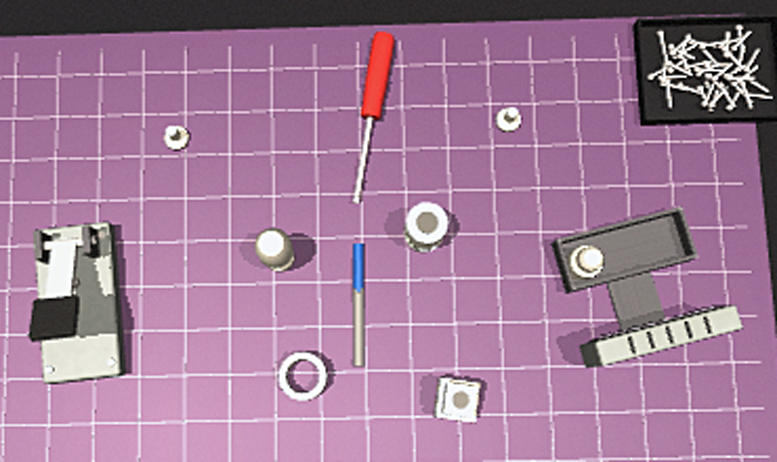

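View pics/sidec.png

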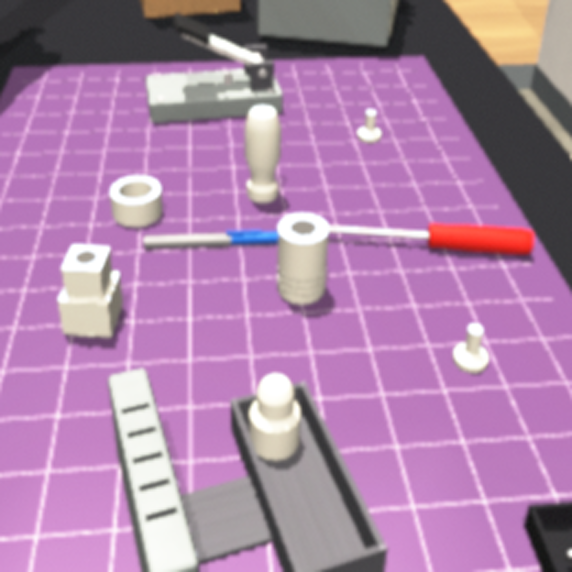

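The top view shows everything clear. In the crop, the tray is at about (620,250) with the plug at its left end, the coupler is at (427,223), the adapter at (460,398) and the control on the left. The side view agrees. Next I'll check the wrist camera geometry and reachability.

```bash
cat >> h.py <<'E'
def quat(a): return [np.cos(a/2),np.sin(a/2),0,0]   # tool down, tool x at yaw a, tool y at a-90deg
E
python3 - <<'E'
from h import *
from scipy.spatial.transform import Rotation as Ro
T=np.array(ctrl.camera_params("wrist")["camera_from_world"]);K=ctrl.camera_params("wrist")["K"]
C=np.linalg.inv(T); R=Ro.from_quat(ctrl.read_tcp_rot()).as_matrix(); p=np.array(ctrl.read_eef_pos())
print("cam in tool",R.T@(C[:3,3]-p),"\n",R.T@C[:3,:3],K)
for nm,pos in dict(cou=(.622,-.07,.06),ada=(.438,-.097,.06),tr=(.59,-.29,.07),trh=(.59,-.29,.25),pad=(.514,.307,.1)).items():
    for a in (14.7,104.7,-75.3,-165.3):
        q=ctrl.inverse_kinematics(pos,quat(np.radians(a))); print(nm,a,None if q is None else np.round(q,2))
# tray rim points from top
z=np.load("top.npz");P=cloud(z["d"],z["K"],z["T"])
m=(P[...,2]>.026)&(P[...,2]<.038)&(P[...,0]>.5)&(P[...,0]<.66)&(P[...,1]<-.2)&(P[...,1]>-.4)&(z["im"].max(-1)<120)
print(m.sum(),cv2.minAreaRect(P[m][:,:2].astype(np.float32)*1000))
E
```

```text
cam in tool [ 0.07828308  0.00036641 -0.12811207] 
 [[ 4.11441967e-04 -9.51878355e-01 -3.06475820e-01]
 [ 9.99999620e-01  1.55983906e-04  8.58025625e-04]
 [-7.68930725e-04 -3.06476056e-01  9.51878057e-01]] [[282.33640287   0.         319.27026204]
 [  0.         282.33640287 201.05298326]
 [  0.           0.           1.        ]]
cou 14.7 [-0.48  0.66  0.69  1.81 -0.54  0.87 -0.85]
cou 104.7 [-0.43  0.64  0.62  1.8  -0.48  0.86  0.68]
cou -75.3 [-0.83  1.16  1.36  1.82 -1.21  1.28 -1.99]
cou -165.3 [-0.38  0.62  0.55  1.8  -0.42  0.84  2.2 ]
ada 14.7 [-0.74  0.47  1.    2.24 -0.6   0.73 -0.64]
ada 104.7 [-0.7   0.44  0.95  2.24 -0.56  0.72  0.9 ]
ada -75.3 [-0.96  0.87  1.37  2.24 -1.07  1.03 -1.82]
ada -165.3 [-0.47  0.34  0.67  2.23 -0.34  0.67  2.27]
tr 14.7 [-0.17  0.73  0.78  1.72 -0.62  0.95 -0.46]
tr 104.7 [-0.18  0.74  0.79  1.72 -0.63  0.95  1.12]
tr -75.3 [-0.44  1.17  1.36  1.73 -1.2   1.31 -1.68]
tr -165.3 [-0.14  0.71  0.73  1.72 -0.57  0.93  2.65]
trh 14.7 [-0.32  0.58  1.02  1.61 -0.51  1.25 -0.53]
trh 104.7 [-0.38  0.65  1.14  1.61 -0.61  1.28  1.11]
trh -75.3 [-0.46  0.83  1.37  1.61 -0.82  1.4  -1.88]
trh -165.3 [-0.37  0.63  1.1   1.61 -0.58  1.27  2.66]
pad 14.7 [-1.05  0.51  0.56  1.86 -0.34  0.87 -1.64]
pad 104.7 [-0.91  0.47  0.37  1.85 -0.22  0.86 -0.17]
pad -75.3 [-0.5   0.46 -0.13  1.83  0.07  0.86  2.73]
pad -165.3 [-0.71  0.45  0.13  1.84 -0.08  0.85  1.28]
153 ((564.4610595703125, -291.8097839355469), (111.79188537597656, 139.38363647460938), 13.1123685836792)
```

```bash
python3 - <<'E'
from h import *
q=quat(np.radians(104.7))
for nm,pos in dict(ada=(.438,-.097,.19),tray=(.59,-.29,.17),cou=(.622,-.07,.19)).items():
    ctrl.move_ptp(pos,q); im,d,K,T=cam("wrist")
    o={n:[(r["score"],r["region"]) for r in ctrl.outline_of("wrist",n)[:1]] for n in (["adapter"] if nm=="ada" else ["coupler"] if nm=="cou" else ["tray","plug"])}
    reg={n:v[0][1] for n,v in o.items() if v}; print(nm,[(n,v[0][0],v[0][1].sum()) for n,v in o.items() if v],ctrl.read_time_s())
    np.savez(f"w_{nm}.npz",im=im,d=d,K=K,T=T,**{"m_"+n:v for n,v in reg.items()})
E
cat > an.py <<'E'
from h import *
for nm,n in (("ada","adapter"),("cou","coupler"),("tray","plug"),("tray","tray")):
    z=np.load(f"w_{nm}.npz")
    if "m_"+n not in z: print("no",n); continue
    P=cloud(z["d"],z["K"],z["T"])*1000; m=cv2.erode(z["m_"+n].astype(np.uint8),np.ones((3,3)))>0
    q=P[m&(z["d"]>0)]; h,e=np.histogram(q[:,2],np.arange(-4,90,3)); print(n,dict(zip(e[:-1].astype(int).tolist(),h.tolist())))
    for lo,hi in {"adapter":((66,76),(36,44)),"coupler":((66,76),),"plug":((60,72),(32,40)),"tray":((27,36),(3,9),(72,85))}[n]:
        s=q[(q[:,2]>lo)&(q[:,2]<hi)]
        if len(s)>5: print(lo,hi,len(s),cv2.minAreaRect(s[:,:2].astype(np.float32)),cv2.minEnclosingCircle(s[:,:2].astype(np.float32)),np.median(s,0))
ims=[np.load(f"w_{n}.npz")["im"] for n in ("ada","tray","cou")]
save("w1",np.vstack([np.hstack([i[::2,::2] for i in ims[:1]+ims[2:]]),cv2.resize(ims[1],(640,400))]))
E
python3 an.py
```

```text
ada [('adapter', 0.71, np.int64(511))] 3.925
tray [('tray', 0.69, np.int64(18116)), ('plug', 0.69, np.int64(1158))] 5.05
cou [('coupler', 0.76, np.int64(2096))] 6.0417
adapter {-4: 0, -1: 0, 2: 20, 5: 53, 8: 120, 11: 38, 14: 23, 17: 20, 20: 17, 23: 19, 26: 18, 29: 16, 32: 19, 35: 26, 38: 0, 41: 0, 44: 0, 47: 0, 50: 0, 53: 0, 56: 0, 59: 0, 62: 0, 65: 0, 68: 0, 71: 0, 74: 0, 77: 0, 80: 0, 83: 0, 86: 0}
36 44 6 ((748.0865478515625, -168.39724731445312), (4.969890594482422, 3.024812936782837), 14.92617416381836) ((747.8636474609375, -167.5609130859375), 2.5678622722625732) [ 748.70820633 -167.61971283   36.32391882]
coupler {-4: 0, -1: 0, 2: 0, 5: 0, 8: 0, 11: 2, 14: 6, 17: 7, 20: 20, 23: 7, 26: 14, 29: 29, 32: 15, 35: 16, 38: 21, 41: 25, 44: 15, 47: 24, 50: 15, 53: 27, 56: 23, 59: 20, 62: 26, 65: 35, 68: 1465, 71: 72, 74: 0, 77: 0, 80: 0, 83: 0, 86: 0}
66 76 1563 ((622.2738647460938, -67.88600158691406), (40.57538604736328, 41.86289596557617), 26.748435974121094) ((621.9810180664062, -67.94366455078125), 21.451566696166992) [622.10803131 -66.79997817  69.76834803]
plug {-4: 0, -1: 0, 2:
[... 873 characters left out ...]
, 71: 178, 74: 229, 77: 3384, 80: 1162, 83: 0, 86: 0}
27 36 1885 ((565.8175659179688, -291.89306640625), (117.39391326904297, 145.1969451904297), 13.210160255432129) ((565.0799560546875, -290.8994140625), 92.13883209228516) [ 578.80518762 -282.12518443   31.59053126]
3 9 6861 ((564.6561279296875, -291.57611083984375), (112.62294006347656, 140.5160369873047), 13.412445068359375) ((563.773193359375, -291.655517578125), 89.26024627685547) [ 585.25683274 -297.61283843    5.32066321]
72 85 4903 ((497.0293273925781, -301.22357177734375), (25.741260528564453, 132.12060546875), 13.491110801696777) ((496.849365234375, -301.2667541503906), 66.93093872070312) [ 495.96880062 -289.0062105    79.4520753 ]
```

View pics/w1.png

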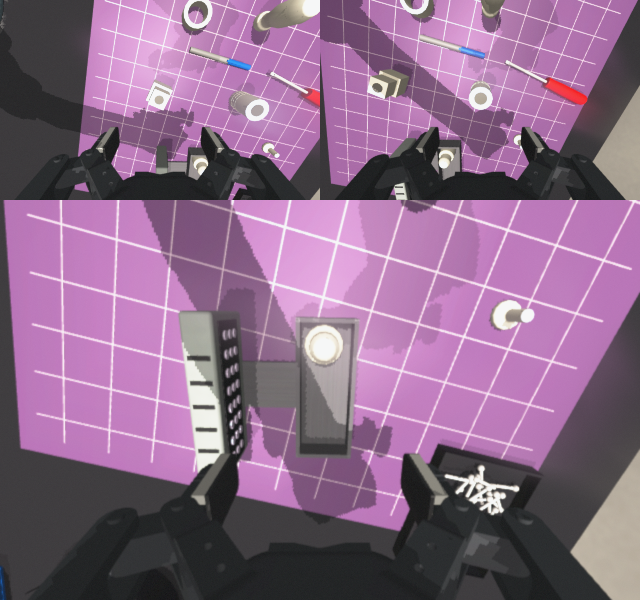

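The wrist views are clear: adapter at about (158,95) top-left, coupler at (480,96) top-right, and the tray at (328,385) with the plug at (323,345). The network took a nozzle for the adapter, so I'll segment that by location instead.

```bash
python3 - <<'E'
from h import *
def pts(nm,c,r,lo,hi):
    z=np.load(f"w_{nm}.npz"); P=cloud(z["d"],z["K"],z["T"])*1000
    return P[(z["d"]>0)&(np.hypot(P[...,0]-c[0],P[...,1]-c[1])<r)&(P[...,2]>lo)&(P[...,2]<hi)]
for nm in("ada","cou"):
    for lo,hi in((66,75),(37,43)):
        s=pts(nm,(438,-97),45,lo,hi); print(nm,lo,len(s),cv2.minAreaRect(s[:,:2].astype(np.float32)))
    s=pts(nm,(622,-68),40,66,75); print("cou",len(s),cv2.minEnclosingCircle(s[:,:2].astype(np.float32)))
z=np.load("w_tray.npz");P=cloud(z["d"],z["K"],z["T"])*1000
for yaw in (13.4,):
    a=np.radians(yaw); ex=np.array([np.cos(a),np.sin(a)]);ey=np.array([-np.sin(a),np.cos(a)])
    m=(P[...,0]>520)&(P[...,0]<660)&(P[...,1]<-200)&(P[...,1]>-390)
    rim=P[m&(abs(P[...,2]-31.8)<1.5)][:,:2]; fl=P[m&(abs(P[...,2]-6)<2)][:,:2]
    for n,s in(("rim",rim),("floor",fl)):
        u,v=s@ex,s@ey; print(n,len(s),cv2.minAreaRect(s.astype(np.float32)),"u",np.percentile(u,[.5,2,50,98,99.5]).round(1),"v",np.percentile(v,[.5,2,98,99.5]).round(1))
    u,v=rim@ex,rim@ey
    print("u hist",np.histogram(u,np.arange(470,560,2))); print("v hist",np.histogram(v,np.arange(-500,-320,2)))
    for c in((621,-68),(582.2,-240.9)): print("plug/.. in tray dirs",np.dot(c,ex),np.dot(c,ey))
    # line fit yaw of long walls
    for lo,hi in((0,1),):
        c=(u.min()+u.max())/2
        for s in (-1,1):
            k=(abs(u-c-s*27)<2.5)&(v<-355)&(v>-480); f=np.polyfit(v[k],u[k],1); print("wall",s,k.sum(),"dyaw deg",-np.degrees(f[0]),"u mean",u[k].mean())
E
```

```text
ada 66 1163 ((437.7725830078125, -95.80006408691406), (32.319942474365234, 32.236412048339844), 80.29438018798828)
ada 37 437 ((437.57012939453125, -95.47836303710938), (41.76487731933594, 41.71841049194336), 80.36640930175781)
cou 1653 ((622.7142944335938, -69.50849914550781), 23.184518814086914)
cou 66 1328 ((438.1073303222656, -95.7794189453125), (32.68849182128906, 32.62279510498047), 79.93917083740234)
cou 37 594 ((438.02105712890625, -96.0324935913086), (43.27225875854492, 42.803985595703125), 81.11466979980469)
cou 1693 ((622.8464965820312, -68.5260238647461), 22.225324630737305)
rim 1578 ((567.4130249023438, -293.2182312011719), (115.8326187133789, 142.52151489257812), 13.277522087097168) u [427.  484.2 512.7 541.5 541.7] v [-487.5 -487.1 -345.9 -345.7]
floor 6119 ((565.269287109375, -293.8817443847656), (112.488525390625, 142.68048095703125), 13.39101791381836) u [432.1 437.8 503.4 537.  537.8] v [-483.6 -481.4 -353.2 -351.2]
u hist (array([  0,   0,   0,   0,   0,   0,   0, 270, 268,  20,  18,  20,  17,
        16,  21,  17,  17,  19,  18,  19,  15,  16,  13,  13,  19,  18,
[... 1059 characters left out ...]
, -442, -440, -438, -436,
       -434, -432, -430, -428, -426, -424, -422, -420, -418, -416, -414,
       -412, -410, -408, -406, -404, -402, -400, -398, -396, -394, -392,
       -390, -388, -386, -384, -382, -380, -378, -376, -374, -372, -370,
       -368, -366, -364, -362, -360, -358, -356, -354, -352, -350, -348,
       -346, -344, -342, -340, -338, -336, -334, -332, -330, -328, -326,
       -324, -322]))
plug/.. in tray dirs 588.3349629304325 -210.06420778811068
plug/.. in tray dirs 510.5220463417682 -369.26533847494204Traceback (most recent call last):
  File "<stdin>", line 23, in <module>
    raise TypeError("expected non-empty vector for x")
TypeError: expected non-empty vector for x
```

```bash
cat >> h.py <<'E'
YAW=np.radians(13.4); TC=np.array([.5955,-.2865])
def tray(u,v): return TC+u*np.array([np.cos(YAW),np.sin(YAW)])+v*np.array([-np.sin(YAW),np.cos(YAW)])
def P3(xy,z): return [float(xy[0]),float(xy[1]),float(z)]
E
cat > coup.py <<'E'
from h import *
q=quat(YAW+np.pi/2); c=(.6225,-.0683); t=tray(0,-.042); h=.052
ctrl.move_ptp(P3(c,.12),q); ctrl.movel(P3(c,h),speed=.15)
ctrl.move_gripper(.03,effort=40); print("gap",ctrl.read_finger_gap(),ctrl.read_grasp_force(),ctrl.read_time_s())
ctrl.movel(P3(c,.15),speed=.2); print("gap",ctrl.read_finger_gap(),ctrl.read_ft_force())
ctrl.move_ptp(P3(t,.15),q)
im,d,K,T=cam("wrist"); np.savez("w_hold1.npz",im=im,d=d,K=K,T=T); save("hold1",im)
print(ctrl.read_eef_pos(),t,ctrl.read_time_s())
E
python3 coup.py
```

```text
gap 0.04312520123687608 40.43185568662011 7.4917
gap 0.04335223683492737 [ 0.68496862  0.42386676 -1.41479464]
[ 0.60682022 -0.32388813  0.14876279] [ 0.60523341 -0.32735659] 9.2
```

View pics/hold1.png

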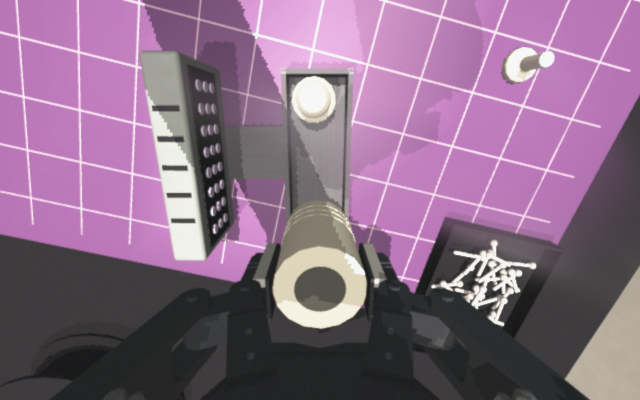

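The coupler is held upright, its top disc at (320,288), with the tray's empty end under it. The TCP reading is 3.5 mm off target, so I'll check settling and the relative offset.

```bash
cat > meas.py <<'E'
from h import *
def traymeas(P,a=YAW):
    ex=np.array([np.cos(a),np.sin(a)]);ey=np.array([-np.sin(a),np.cos(a)])
    m=(P[...,0]>520)&(P[...,0]<670)&(P[...,1]<-200)&(P[...,1]>-390)&(abs(P[...,2]-31.8)<1.5)
    s=P[m][:,:2]; u,v=s@ex,s@ey; k=u>475; u,v=u[k],v[k]
    return u.min(),u.max(),v.min(),v.max(),len(u)
def top(P,lo,hi,c,r):
    s=P[(P[...,2]>lo)&(P[...,2]<hi)&(np.hypot(P[...,0]-c[0],P[...,1]-c[1])<r)]
    return len(s),(cv2.minAreaRect(s[:,:2].astype(np.float32)),cv2.minEnclosingCircle(s[:,:2].astype(np.float32))) if len(s) else 0
E
python3 - <<'E'
from meas import *
ctrl.pause(.2); print(ctrl.read_eef_pos(),ctrl.read_joint_vel()[:3],ctrl.read_tcp_rot(),quat(YAW+np.pi/2))
for f in("hold1",None):
    if f: z=np.load(f"w_{f}.npz"); d,K,T=z["d"],z["K"],z["T"]
    else: im,d,K,T=cam("wrist")
    P=cloud(d,K,T)*1000
    print(traymeas(P)); print(top(P,160,175,(605,-327),35)); print(top(P,60,70,(582,-241),25))
    s=P[(P[...,2]>100)&(np.hypot(P[...,0]-605,P[...,1]+327)<30)]; print(len(s),np.percentile(s[:,2],[5,50,95]) if len(s) else 0)
print(ctrl.read_eef_pos())
E
```

```text
[ 0.60654632 -0.32489073  0.14969122] [ 0.00669185 -0.00120847  0.00962863] [ 6.18298518e-01  7.85943172e-01  4.22259574e-04 -3.06942028e-04] [np.float64(0.6197790317951402), np.float64(0.7847763705330829), 0, 0]
(np.float64(483.68440303671446), np.float64(541.822258315354), np.float64(-478.5901141840964), np.float64(-345.92316715350347), 1727)
(7856, (((607.4691162109375, -323.5680847167969), (60.28779983520508, 44.601051330566406), 39.86089324951172), ((603.6093139648438, -319.049072265625), 33.3888053894043)))
(732, (((581.9352416992188, -241.44696044921875), (21.27399253845215, 21.23996353149414), 70.05280303955078), ((582.0332641601562, -241.190185546875), 11.000076293945312)))
23767 [134.23008094 201.86615317 229.49125722]
(np.float64(483.6641363852428), np.float64(541.8007432068051), np.float64(-479.613449795665), np.float64(-345.53326697399933), 1743)
(7854, (((602.7470703125, -323.4172668457031), (44.23922348022461, 59.96094512939453), 77.66522979736328), ((603.7684326171875, -318.7514953613281), 33.23124694824219)))
(724, (((581.8656005859375, -241.57821655273438), (21.058868408203125, 21.163015365600586), 13.751922607421875), ((581.8154296875, -241.5500946044922), 11.036981582641602)))
23803 [134.91835663 202.27613425 230.47738675]
[ 0.60627304 -0.32544107  0.1498582 ]
```

```bash
python3 - <<'E'
from meas import *
ctrl.pause(.5); p=np.array(ctrl.read_eef_pos()); im,d,K,T=cam("wrist"); print(p,ctrl.read_time_s())
P=cloud(d,K,T)*1000; p=p*1000
w=(d>0)&(np.hypot(P[...,0]-p[0],P[...,1]-p[1])<45)&(im.min(-1)>90)&(P[...,2]>150)
s=P[w]; print(len(s),np.histogram(s[:,2],np.arange(150,190,2)))
zt=np.median(s[:,2]); s=s[abs(s[:,2]-zt)<2.5]
# plane tilt
A=np.c_[s[:,:2]-s[:,:2].mean(0),np.ones(len(s))]; print("plane",np.linalg.lstsq(A,s[:,2],rcond=None)[0])
c,r=cv2.minEnclosingCircle(s[:,:2].astype(np.float32)); print("top centre",c,r,"rel TCP",np.array(c)-p[:2])
rel=(np.array(c)/1000-TC); print("in tray u,v mm",1000*rel@[np.cos(YAW),np.sin(YAW)],1000*rel@[-np.sin(YAW),np.cos(YAW)])
E
```

```text
[ 0.6051751  -0.3274731   0.15003498] 10.0
6434 (array([ 153,  177,  152,  177,  191,  202,  202,  974, 3830,  102,   50,
         67,  125,    4,    1,    1,    0,    0,    0]), array([150, 152, 154, 156, 158, 160, 162, 164, 166, 168, 170, 172, 174,
       176, 178, 180, 182, 184, 186, 188]))
plane [-1.42909491e-02 -1.13357817e-02  1.66536521e+02]
top centre (604.567626953125, -321.34521484375) 28.50079917907715 rel TCP [-0.60746929  6.12788165]
in tray u,v mm 0.7454632857588247 -35.99798800707787
```

```bash
python3 - <<'E'
from meas import *
p=np.array(ctrl.read_eef_pos()); im,d,K,T=cam("wrist"); P=cloud(d,K,T)*1000; p=p*1000
np.savez("w_hold2.npz",im=im,d=d,K=K,T=T)
ex=np.array([np.cos(YAW),np.sin(YAW)]);ey=np.array([-np.sin(YAW),np.cos(YAW)])
w=(d>0)&(abs(P[...,2]-166.5)<2)&(im.min(-1)>60)&(np.hypot(P[...,0]-p[0],P[...,1]-p[1])<45)
w=cv2.morphologyEx(w.astype(np.uint8),cv2.MORPH_CLOSE,np.ones((9,9))); w=cv2.morphologyEx(w,cv2.MORPH_OPEN,np.ones((15,15)))
n,l,st,ce=cv2.connectedComponentsWithStats(w); i=1+st[1:,4].argmax(); print(st[i],ce[i])
s=P[(l==i)&(abs(P[...,2]-166.5)<2)]; r=s[:,:2]-p[:2]; u,v=r@ex,r@ey
print("rel TCP u",np.percentile(u,[0,1,50,99,100]),"v",np.percentile(v,[0,1,50,99,100]))
A=np.c_[u,v,np.ones(len(u))]; print(np.linalg.lstsq(A,s[:,2],rcond=None)[0])
E
```

```text
[ 273  245   94   83 6218] [319.586523  286.2060148]
rel TCP u [-21.03680449 -19.71889652   0.38701579  21.04761011  22.22758476] v [-21.94853112 -20.1415537    1.86490052  21.24814978  22.51564385]
[-1.84363203e-02 -2.71938127e-03  1.66678596e+02]
```

```bash
cat > place1.py <<'E'
from h import *
t=tray(-.0005,-.042)
ctrl.movel(P3(t,.075),speed=.12); ctrl.pause(.3); f0=np.array(ctrl.read_ft_force())
for z in (.064,.061,.0595,.0583):
    ctrl.movel(P3(t,z),speed=.04); ctrl.pause(.15); f=np.array(ctrl.read_ft_force())-f0; print(z,np.round(ctrl.read_eef_pos(),4),np.round(f,2))
    if f[2]>2.5: break
ctrl.move_gripper(.062); ctrl.movel(P3(t,.15),speed=.2); print(ctrl.read_time_s())
q=quat(np.radians(80.3)); c=(.4379,-.0958)
ctrl.move_gripper(.075); ctrl.move_ptp(P3(c,.14),q); ctrl.pause(.3); print(ctrl.read_eef_pos(),ctrl.read_time_s())
im,d,K,T=cam("wrist"); np.savez("w_ada2.npz",im=im,d=d,K=K,T=T)
im2,d2,K2,T2=cam("side"); np.savez("s2.npz",im=im2,d=d2,K=K2,T=T2)
save("p1",np.vstack([cv2.resize(im,(480,300)),cv2.resize(im2[280:400,200:392],(480,300),interpolation=cv2.INTER_CUBIC)]))
P=cloud(d,K,T)*1000
for lo,hi in((66,75),(37,43)):
    s=P[(d>0)&(np.hypot(P[...,0]-438,P[...,1]+96)<40)&(P[...,2]>lo)&(P[...,2]<hi)&(im.min(-1)>60)]; print(len(s),cv2.minAreaRect(s[:,:2].astype(np.float32)))
E
python3 place1.py
```

```text
0.064 [ 0.6048 -0.3276  0.0641] [ 0.77 -0.64 -0.75]
0.061 [ 0.6048 -0.3275  0.061 ] [ 0.24 -1.49 -0.26]
0.0595 [ 0.6047 -0.3275  0.0595] [ 1.26 -1.36 -0.23]
0.0583 [ 0.6048 -0.3278  0.0592] [-0.28  0.42  6.42]
13.8333
[ 0.43862453 -0.09669148  0.14038903] 15.5167
1715 ((437.4691162109375, -95.84850311279297), (32.79045867919922, 31.95599365234375), 81.02873992919922)
642 ((437.5601806640625, -95.65025329589844), (41.84566879272461, 42.0400276184082), 79.93150329589844)
```

View pics/p1.png

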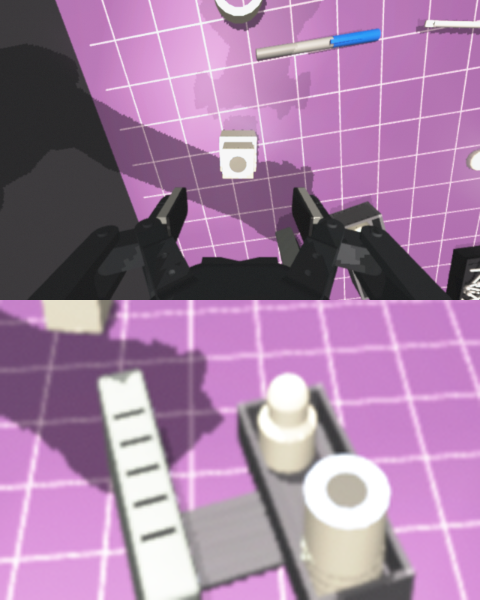

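The bottom picture shows the coupler standing in the tray with room left between it and the plug. The adapter is in the top picture at (237,155). Next I'll pick it and check the gap.

```bash
cat > ada.py <<'E'
from meas import *
q=quat(np.radians(80.3)); c=(.4376,-.0957); q2=quat(YAW+np.pi/2); t=tray(0,.065)
ctrl.movel(P3(c,.075),speed=.15); ctrl.movel(P3(c,.057),q,speed=.06); ctrl.pause(.3); print(ctrl.read_eef_pos(),ctrl.read_ft_force())
ctrl.move_gripper(.02,effort=40); print("gap",ctrl.read_finger_gap(),ctrl.read_grasp_force(),ctrl.read_time_s())
ctrl.movel(P3(c,.15),speed=.2)
ctrl.move_ptp(P3(t,.19),q2); ctrl.pause(.6); p=np.array(ctrl.read_eef_pos())*1000; print(p,t,ctrl.read_finger_gap(),ctrl.read_time_s())
im,d,K,T=cam("wrist"); np.savez("w_hold3.npz",im=im,d=d,K=K,T=T); save("hold3",im)
P=cloud(d,K,T)*1000; ex=np.array([np.cos(YAW),np.sin(YAW)]);ey=np.array([-np.sin(YAW),np.cos(YAW)]); br=im.min(-1)>60
print("tray",traymeas(P),"centre",TC*1000@ex,TC*1000@ey)
def ext(n,m,o):
    r=P[m&(d>0)][:,:2]-o; print(n,len(r),"u",np.percentile(r@ex,[0,1,99,100]).round(1),"v",np.percentile(r@ey,[0,1,99,100]).round(1))
near=lambda o,R:np.hypot(P[...,0]-o[0],P[...,1]-o[1])<R
o=TC*1000; cc=1000*tray(0,-.042); pp=np.array([582,-241])
ext("coupler top",br&near(cc,40)&(abs(P[...,2]-76)<3),o); ext("plug top",br&near(pp,25)&(abs(P[...,2]-63)<4),o); ext("plug foot",br&near(pp,30)&(abs(P[...,2]-37)<2.5),o)
for z0 in (p[2]+14,p[2]-16): ext("adapter z%.0f"%z0,br&near(p,45)&(abs(P[...,2]-z0)<3),p[:2])
E
python3 ada.py
```

```text
[ 0.43782381 -0.09573836  0.05723322] [-0.29788356  0.15812569 -0.33176626]
gap 0.03139244697038436 40.42307674884796 17.4083
[ 580.48081256 -223.05042719  190.09657155] [ 0.58043639 -0.22326957] 0.03086201098221404 19.425
tray (np.float64(483.8108422140887), np.float64(541.8278360763067), np.float64(-364.0538714367196), np.float64(-345.3065286894711), 328) centre 512.8922611226196 -416.7061656377628
coupler top 171 u [-17.2 -16.1  15.   15.9] v [-64.2 -63.9 -55.1 -54.8]Traceback (most recent call last):
  File "ada.py", line 14, in <module>
    ext("coupler top",br&near(cc,40)&(abs(P[...,2]-76)<3),o); ext("plug top",br&near(pp,25)&(abs(P[...,2]-63)<4),o); ext("plug foot",br&near(pp,30)&(abs(P[...,2]-37)<2.5),o)
                                                              ~~~^^^^^^^^^^^^^^^^^^^^^^^^^^^^^^^^^^^^^^^^^^^^^^^^^^
  File "ada.py", line 11, in ext
    r=P[m&(d>0)][:,:2]-o; print(n,len(r),"u",np.percentile(r@ex,[0,1,99,100]).round(1),"v",np.percentile(r@ey,[0,1,99,100]).round(1))
                                             ~~~~~~~~~~~~~^^^^^^^^^^^^^^^^^^^
    return _quantile_unchecked(
        a, q, axis, out, overwrite_input, method, keepdims, weights)
    return _ureduce(a,
                    func=_quantile_ureduce_func,
    ...<5 lines>...
                    overwrite_input=overwrite_input,
                    method=method)
    r = func(a, **kwargs)
    result = _quantile(arr,
                       quantiles=q,
    ...<2 lines>...
                       out=out,
                       weights=wgt)
    slices_having_nans = np.isnan(arr[-1, ...])
                                  ~~~^^^^^^^^^
IndexError: index -1 is out of bounds for axis 0 with size 0
```

View pics/hold3.png

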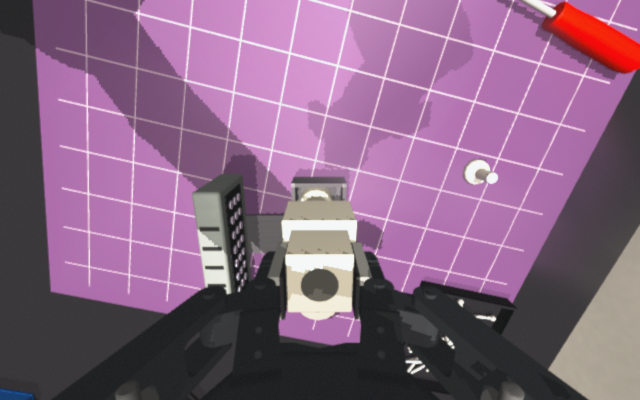

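The adapter is held square and upright, top at (320,285). Only the coupler's far edge shows, at v = -64 mm, which is as planned. I'll measure the adapter in the hand from this frame.

```bash
python3 - <<'E'
from meas import *
z=np.load("w_hold3.npz"); im,d=z["im"],z["d"]; P=cloud(d,z["K"],z["T"])*1000; p=np.array([580.48,-223.05,190.1])
ex=np.array([np.cos(YAW),np.sin(YAW)]);ey=np.array([-np.sin(YAW),np.cos(YAW)])
r=P-p; U=r[...,:2]@ex; V=r[...,:2]@ey; Z=r[...,2]
w=(d>0)&(im.min(-1)>60)&(abs(U)<40)&(abs(V)<40)
print(np.histogram(Z[w],np.arange(-70,40,5)))
for lo,hi in((8,18),(-22,-13)):
    m=w&(Z>lo)&(Z<hi); zt=np.median(Z[m]); m&=abs(Z-zt)<1.5
    m=cv2.morphologyEx(m.astype(np.uint8),cv2.MORPH_OPEN,np.ones((5,5)))>0
    print(zt,m.sum(),"u",np.percentile(U[m],[0,1,99,100]).round(1),"v",np.percentile(V[m],[0,1,99,100]).round(1),cv2.minAreaRect(np.c_[U[m],V[m]].astype(np.float32)))
E
```

```text
(array([   0,    0,    1,  121,  153,  163,  177,  190,  213,  226, 1026,
        227,  327,  376,  422,  460, 4131,  156,  259,   37,   30]), array([-70, -65, -60, -55, -50, -45, -40, -35, -30, -25, -20, -15, -10,
        -5,   0,   5,  10,  15,  20,  25,  30,  35]))
12.453684802338216 3651 u [-15.5 -15.   16.1  16.5] v [-16.9 -16.   15.5  16.4] ((0.47353363037109375, -0.2707233428955078), (33.240455627441406, 31.98556137084961), 89.82291412353516)
-17.708804986330136 813 u [-20.5 -20.2  21.1  21.4] v [ 6.8  7.4 20.7 21.2] ((0.435760498046875, 14.163143157958984), (41.946861267089844, 14.234273910522461), 0.5880016684532166)
```

```bash
cat > place2.py <<'E'
from meas import *
t=tray(-.0005,.0043)
ctrl.movel(P3(t,.165),speed=.15); ctrl.movel(P3(t,.105),speed=.12); ctrl.pause(.5); print(ctrl.read_eef_pos(),t)
f0=np.array(ctrl.read_ft_force()); zs=[.09,.08,.072,.067,.0655,.0645,.0635,.0627]
for z in zs:
    ctrl.movel(P3(t,z),speed=.05); ctrl.pause(.1); f=np.array(ctrl.read_ft_force())-f0; print(z,np.round(ctrl.read_eef_pos(),4),np.round(f,2))
    if f[2]>2.5: break
    if np.abs(f).max()>8: break
print(ctrl.read_time_s())
im2,d2,K2,T2=cam("side"); save("p2",cv2.resize(im2[280:400,200:392],(768,480),interpolation=cv2.INTER_CUBIC))
E
python3 place2.py
```

```text
[ 0.59414195 -0.28247409  0.10523643] [ 0.5940171  -0.28243294]
0.09 [ 0.594  -0.2826  0.0899] [ 1.06  0.09 -0.35]
0.08 [ 0.594  -0.2825  0.0799] [ 1.2   0.59 -0.32]
0.072 [ 0.594  -0.2824  0.0719] [ 0.21  0.18 -0.54]
0.067 [ 0.594  -0.2824  0.0669] [0.42 0.76 0.47]
0.0655 [ 0.594  -0.2825  0.0655] [0.01 0.29 0.14]
0.0645 [ 0.594  -0.2825  0.0645] [ 0.22  1.64 -0.37]
0.0635 [ 0.594  -0.2824  0.0635] [ 1.09  1.05 -0.85]
0.0627 [ 0.5941 -0.2826  0.0632] [-0.37  2.4   3.51]
24.375
```

View pics/p2.png

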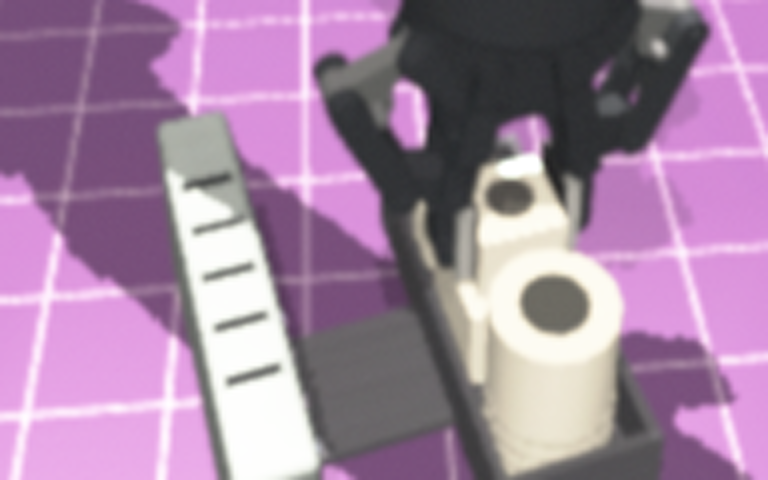

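The adapter is on the floor, touching down at the expected height, next to the coupler (disc at (555,303)). I'll release it, retreat, look at the tray, then look at the control.

```bash
cat > rel.py <<'E'
from meas import *
t=tray(-.0005,.0043)
ctrl.move_gripper(.055); ctrl.movel(P3(t,.17),speed=.2)
im0,d,K,T=cam("wrist"); np.savez("w_fin.npz",im=im0,d=d,K=K,T=T)
ctrl.move_ptp([.55,.31,.23],quat(np.radians(3))); ctrl.move_gripper(0.0); ctrl.pause(.4)
p=ctrl.read_eef_pos(); im,d,K,T=cam("wrist"); np.savez("w_ctl.npz",im=im,d=d,K=K,T=T,p=p)
for n in("paddle","control"):
    r=ctrl.outline_of("wrist",n); print(n,[(x["score"],x["rect"]) for x in r[:1]])
    if r: np.save(f"m_{n}.npy",r[0]["region"])
ims,d,K,T=cam("side"); np.savez("s3.npz",im=ims,d=d,K=K,T=T); imt,d,K,T=cam("top"); np.savez("t3.npz",im=imt,d=d,K=K,T=T)
print(p,ctrl.read_time_s())
save("p3",np.vstack([np.hstack([cv2.resize(im0[:260,160:480],(400,325)),cv2.resize(ims[280:400,210:358],(400,325),interpolation=cv2.INTER_CUBIC)]),cv2.resize(im[:350],(800,438))[:270]]))
E
python3 rel.py
```

```text
paddle [(0.97, [292.5, 119.7, 343.5, 246.2])]
control [(0.57, [275.7, 102.5, 357.9, 246.9])]
[0.54999633 0.31001736 0.22999966] 28.875
```

View pics/p3.png

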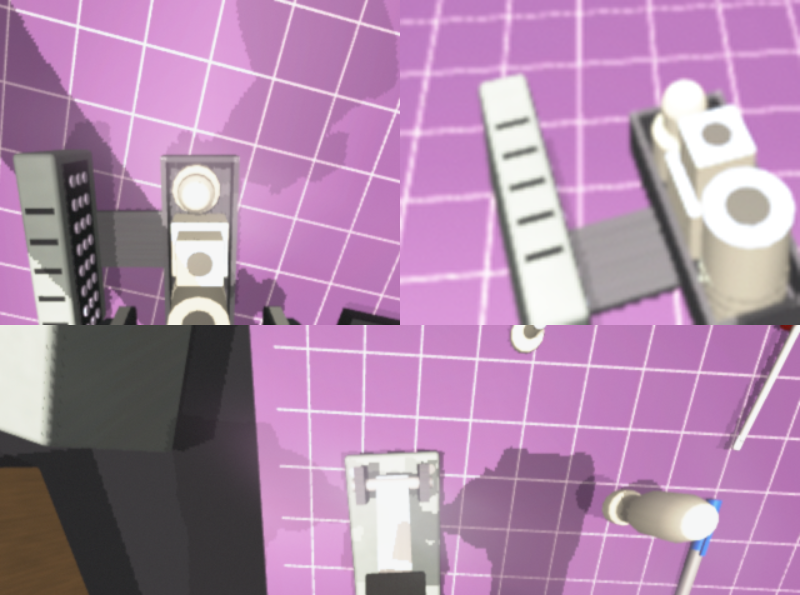

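All three parts stand upright in one row: plug at (196,190), adapter at (200,263), coupler at (198,310). The control is seen from above, with its hinge at (393,480) and the pad at (395,582). Now I'll locate the control.

```bash
python3 - <<'E'
from meas import *
for f in("w_ctl","t3","s3"):
    z=np.load(f+".npz"); im,d=z["im"],z["d"]; P=cloud(d,z["K"],z["T"])*1000
    g=(d>0)&(P[...,0]>440)&(P[...,0]<670)&(P[...,1]>240)&(P[...,1]<390)
    for n,lo,hi in(("base",27,33),("cheek",64,70)):
        m=g&(abs(P[...,2]-(lo+hi)/2)<(hi-lo)/2)&(im.min(-1)>40); s=P[m][:,:2].astype(np.float32)
        if len(s)>20: print(f,n,len(s),cv2.minAreaRect(s),s.min(0),s.max(0))
    m=g&(im.max(-1)<60)&(P[...,2]>90)&(P[...,2]<130); s=P[m]
    if len(s)>20:
        c=s.mean(0); A=np.c_[s[:,0]-c[0],s[:,1]-c[1],np.ones(len(s))]; k=np.linalg.lstsq(A,s[:,2],rcond=None)[0]
        print(f,"pad",len(s),c,np.arctan(np.hypot(k[0],k[1])),"dir deg",np.degrees(np.arctan2(-k[1],-k[0])),cv2.minAreaRect(s[:,:2].astype(np.float32)))
E
```

```text
w_ctl base 4790 ((552.6303100585938, 314.06793212890625), (168.6480712890625, 84.3260269165039), 5.4705328941345215) [465.42807 265.3216 ] [639.20703 362.80847]
w_ctl cheek 812 ((608.640380859375, 319.45703125), (36.53110122680664, 60.11604690551758), 5.319722652435303) [589.7797  289.10822] [629.28766 350.19006]
t3 base 1384 ((551.9310302734375, 312.638427734375), (169.67369079589844, 85.38033294677734), 5.00718355178833) [464.4861  264.32642] [638.3105 358.4606]
t3 cheek 127 ((607.1975708007812, 317.6081848144531), (39.582496643066406, 62.540306091308594), 6.194457530975342) [588.77423 286.56158] [629.2459  349.65387]
t3 pad 405 [527.31283727 309.7945543  114.69459054] 0.4698831537571368 dir deg 2.726963253272569 ((527.4705810546875, 310.8074645996094), (41.949520111083984, 46.004695892333984), 4.8190412521362305)
s3 base 655 ((555.1112060546875, 310.8172912597656), (168.36849975585938, 85.02969360351562), 4.347130298614502) [469.9123  262.32413] [640.11694 355.9847 ]
s3 cheek 73 ((610.7198486328125, 318.3739013671875), (61.70107650756836, 47.69997024536133), 82.2564697265625) [584.45465 286.04065] [631.68945 349.9982 ]
s3 pad 39 [525.45819631 293.91937686 113.69910785] 0.398583604261413 dir deg 5.229713218808946 ((526.0914916992188, 307.32904052734375), (34.56187057495117, 45.83906555175781), 9.089186668395996)
```

```bash
cat > press.py <<'E'
from meas import *
import sys
YC=np.radians(5.2); cx=np.array([np.cos(YC),np.sin(YC)]); H=np.array([.5526,.3140])+.060*cx; Q=quat(YC)
def pose(th,w=.011,tip=.014):
    a=.5-th; x=-(.1*np.cos(a)-.011*np.sin(a))+w; z=.055+.1*np.sin(a)+.011*np.cos(a)+tip
    return P3(H+x*cx,z)
def force(n=12):
    f=[]
    for _ in range(n): f.append(ctrl.read_ft_force()); ctrl.pause(.01)
    return np.mean(f,0)
def angle(cam_="wrist"):
    im,d,K,T=cam(cam_); P=cloud(d,K,T)-[*H,.055]; X=P[...,:2]@cx; Y=P[...,:2]@[-cx[1],cx[0]]
    return im,d,X,Y,P[...,2]
E
cat > p1.py <<'E'
from press import *
p=pose(0); p[2]+=.02; ctrl.move_ptp(p,Q); ctrl.pause(.4); f0=force(); np.save("f0.npy",f0); print(f0,ctrl.read_finger_gap())
for th in(-.06,-.02,.02,.06,.10,.14):
    ctrl.movel(pose(th),speed=.06); ctrl.pause(.15); print(th,np.round(force()-f0,2),np.round(np.array(ctrl.read_eef_pos())-pose(th),4))
im,d,X,Y,Z=angle(); np.savez("w_pr.npz",im=im,d=d,X=X,Y=Y,Z=Z); print(ctrl.read_time_s())
m=(d>0)&(abs(Y)<.012)&(X<-.02)&(X>-.075)&(Z>.0)&(Z<.08)
h,e=np.histogram(X[m],np.arange(-.08,-.015,.005)); print([(round(a*1000),k,round(float(np.median(Z[m&(X>=a)&(X<a+.005)])*1000),1)) for a,k in zip(e,h) if k])
save("pr",np.hstack([im[60:,200:460],cv2.resize(cam("side")[0][120:220,230:350],(408,340))]))
E
python3 p1.py
```

```text
[ 0.06944686 -0.0377349  -0.23977876] -0.00010008044019132213
-0.06 [-0.14  0.03  0.08] [0.0002 0.     0.0003]
-0.02 [0.02 0.02 0.13] [0.0001 0.     0.0001]
0.02 [1.4  0.38 1.29] [0.0005 0.     0.0003]
0.06 [2.33 0.18 3.13] [0.0004 0.     0.0003]
0.1 [2.73 0.07 3.74] [0.0003 0.     0.0002]
0.14 [3.02 0.17 4.29] [0.0002 0.     0.0002]
33.0167
[(-75, np.int64(794), 59.2), (-70, np.int64(1397), 56.5), (-65, np.int64(353), 28.5), (-60, np.int64(349), 26.5), (-55, np.int64(350), 24.6), (-50, np.int64(347), 22.7), (-45, np.int64(346), 20.5), (-40, np.int64(333), 18.6), (-35, np.int64(333), 16.6), (-30, np.int64(340), 14.7), (-25, np.int64(320), 12.7)]
```

View pics/pr.png

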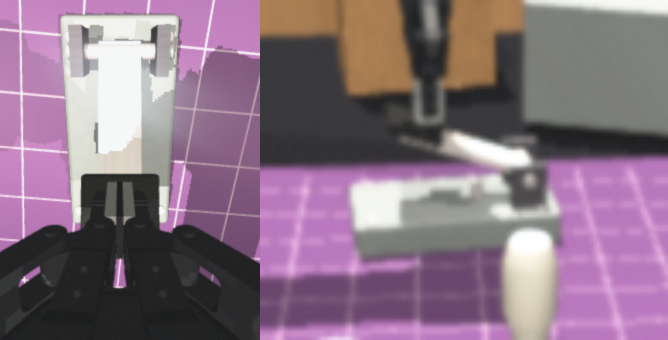

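The pressing view shows the closed fingertips on the black pad at (120,195). The paddle's slope gives θ≈0.125 at nominal 0.14. I'll continue to half travel, using the measured slope.

```bash
cat > p2.py <<'E'
from press import *
f0=np.load("f0.npy")
def theta():
    im,d,X,Y,Z=angle(); m=(d>0)&(abs(Y)<.010)&(X<-.02)&(X>-.062)&(Z>.0)&(Z<.04)
    k=np.polyfit(X[m],Z[m],1); r=Z[m]-np.polyval(k,X[m]); g=abs(r)<.002; k=np.polyfit(X[m][g],Z[m][g],1)
    return .5-np.arctan(-k[0])
print("now",theta()); th=.14
for th in(.19,.24):
    ctrl.movel(pose(th),speed=.05); ctrl.pause(.3); t=theta(); print(th,round(t,3),np.round(force()-f0,2))
e=.23-t
if abs(e)>.008:
    th+=e; ctrl.movel(pose(th),speed=.04); ctrl.pause(.3); print(th,theta(),np.round(force()-f0,2))
ctrl.pause(.5); print(theta(),np.round(force()-f0,2),np.array(ctrl.read_eef_pos())-pose(th),ctrl.read_time_s())
for n in("top","side"):
    im,d,K,T=cam(n); P=cloud(d,K,T)*1000
    for nm in("coupler","adapter","plug","grip","collar","marker"):
        r=ctrl.outline_of(n,nm)[:1]
        if r: q=P[r[0]["region"]&(d>0)]; print(n,nm,round(r[0]["score"],2),np.round(q[q[:,2]>q[:,2].max()-6].mean(0)))
E
python3 p2.py
```

```text
now 0.12668207719871216
0.19 0.177 [ 2.87 -0.18  5.12]
0.24 0.227 [ 2.57 -0.03  6.62]
0.22438629806657096 [ 2.66 -0.15  6.31] [ 1.40341458e-04 -1.69793207e-05  3.33179380e-04] 35.1667
top coupler 0.92 [ 603. -328.   79.]
top adapter 0.78 [ 593. -283.   78.]
top plug 0.56 [465.  68.  32.]
top grip 0.64 [600.  93. 107.]
top collar 0.65 [465.  68.  32.]
top marker 0.55 [560.   6.  16.]
side coupler 0.79 [ 605. -329.   76.]
side adapter 0.93 [ 596. -285.   76.]
side plug 0.88 [ 582. -244.   64.]
side grip 0.75 [600.  88. 104.]
side collar 0.74 [469.  65.  29.]
side marker 0.65 [551.   5.  12.]
```

The paddle is at θ≈0.226 with about 6.5 N on it, all three parts stand in the tray, and the bystanders I re-measured (grip, collar, marker) haven't moved. I'm handing it in.

```bash
python3 -c "
from bench import ctrl
print(ctrl.sign_off())"
```

```text
the job is handed in; nothing more can be done
None
```

The coupler and adapter stand released in the tray in one row with the plug, and the arm is holding the dead-man paddle at about half travel (0.226 rad measured, about 6.5 N), never near its stop; I handed the job in just after 35 s.

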